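# Find the outlet breaker that still snaps and put its wheel on

### The job

All four breakers on the pottery bench's outlet box have tripped, and only one of them is still any good. Press the black plungers down slowly until you find the one that goes hard and snaps in to stay; let go of any that stays soft before it is pushed to its bottom, and never force one. Then throw the toggle behind the breaker that snapped in, to put that wheel on, leaving the other three toggles off, and the stop button and everything else on the bench as they are.

Things in the scene. Friction and masses are not known exactly. Their poses are not given: they have to be found in the camera images.
- box: Grey sheet-steel outlet box for the potter's wheels, 220 x 380 x 75 mm, fixed. Origin: centre of its underside; x across its short side, away from the robot; y along it. On its top four circuits stand in a row along y, 65 mm apart (y -135 to +60 mm), breaker plungers at x = -20 mm and the toggles behind them at x = +60 mm. Nothing stands between a plunger and its toggle.
- circuit_a: One of the four circuits, all alike to look at. Origin: on the axis of its breaker plunger, level with the box's flat top panel (75 mm above the bench); x points along the panel to its own toggle, z up. Out, the plunger's flat top is 17 to 27 mm above the panel (each bushing is screwed in to its own height, not measured). Toggle pivot: 80 mm along +x, 6 mm up. More than 18 N on any part breaks it.
- circuit_b: One of the four circuits, all alike to look at. Origin: on the axis of its breaker plunger, level with the box's flat top panel (75 mm above the bench); x points along the panel to its own toggle, z up. Out, the plunger's flat top is 17 to 27 mm above the panel (each bushing is screwed in to its own height, not measured). Toggle pivot: 80 mm along +x, 6 mm up. More than 18 N on any part breaks it.
- circuit_c: One of the four circuits, all alike to look at. Origin: on the axis of its breaker plunger, level with the box's flat top panel (75 mm above the bench); x points along the panel to its own toggle, z up. Out, the plunger's flat top is 17 to 27 mm above the panel (each bushing is screwed in to its own height, not measured). Toggle pivot: 80 mm along +x, 6 mm up. More than 18 N on any part breaks it.
- circuit_d: One of the four circuits, all alike to look at. Origin: on the axis of its breaker plunger, level with the box's flat top panel (75 mm above the bench); x points along the panel to its own toggle, z up. Out, the plunger's flat top is 17 to 27 mm above the panel (each bushing is screwed in to its own height, not measured). Toggle pivot: 80 mm along +x, 6 mm up. More than 18 N on any part breaks it.
- breaker_a (a joint): Travel of breaker plunger a in m, 0 out, growing as pressed: black, 16 mm across, its top 16 mm above the rim of its 25 mm steel bushing. Any of a to d may be the working one: it hardens from 1 to about 8 N in 3 mm; pressed on slowly, its force falls away, gone at about 7.5 mm, where it jumps in to its stop at 8.7 mm and stays. Let go before that, it springs back.
- breaker_b (a joint): The same for plunger b. A worn plunger only rises slowly from about 1 N to at most 5.7 N, has no snap and springs back out. It has 14 mm of travel but jams at its bottom, from 13 mm on, so let go of it well before that, once it is past about 6 mm and still soft.
- breaker_c (a joint): The same for plunger c.
- breaker_d (a joint): The same for plunger d.
- toggle_a (a joint): Angle of the toggle of circuit a in rad: 0 off (leaning 0.45 from upright towards the breaker, its -x), 0.9 on (leaning as much to +x). Aluminium bat handle reaching 36 mm from its pivot, 6 mm thick at the foot, 9 mm at the tip; pushed near the tip with about 5 N until well past the middle, it snaps over by itself and stays.
- toggle_b (a joint): Angle of the toggle of circuit b in rad: 0 off (leaning 0.45 from upright towards the breaker, its -x), 0.9 on (leaning as much to +x). Aluminium bat handle reaching 36 mm from its pivot, 6 mm thick at the foot, 9 mm at the tip; pushed near the tip with about 5 N until well past the middle, it snaps over by itself and stays.
- toggle_c (a joint): Angle of the toggle of circuit c in rad: 0 off (leaning 0.45 from upright towards the breaker, its -x), 0.9 on (leaning as much to +x). Aluminium bat handle reaching 36 mm from its pivot, 6 mm thick at the foot, 9 mm at the tip; pushed near the tip with about 5 N until well past the middle, it snaps over by itself and stays.
- toggle_d (a joint): Angle of the toggle of circuit d in rad: 0 off (leaning 0.45 from upright towards the breaker, its -x), 0.9 on (leaning as much to +x). Aluminium bat handle reaching 36 mm from its pivot, 6 mm thick at the foot, 9 mm at the tip; pushed near the tip with about 5 N until well past the middle, it snaps over by itself and stays.
- main_stop (a joint): Travel in m of the mushroom stop button, 40 mm across and 22 mm high, at the +y end of the box's top (x = 10, y = 140 mm in the box's axes). Not to be pressed.
- rib: Wooden throwing rib, 117 x 22 x 6 mm, lying on the box's top along its edge nearest the robot, about 60 mm in front of the plungers. Origin: centre of its underside. Leave alone.
- plate_1: Raw clay plate, 160 mm across, 18 mm high, on the ware board on the right. Origin: centre of its underside. Leave alone.
- plate_2: Raw clay plate like plate_1, next to it on the ware board. Leave alone.
- plate_3: Raw clay plate like plate_1, on the bench on the left. Leave alone.
- jar: Jar of slip, 72 mm across, 95 mm high, on the bench on the right, behind the box. Origin: centre of its underside. Leave alone.
- scraper: Small brush with a wooden handle, 170 mm long, lying on the bench on the left. Origin: on the bench under its middle. Leave alone.

How it is judged (in metres and radians):
On the way:
1. a breaker has snapped in and stays in with nothing pressing it, all toggles still off (((value of joint breaker_a above 0.008 m and contact force between anything else and circuit_a below 0.3 N) or (value of joint breaker_b above 0.008 m and contact force between anything else and circuit_b below 0.3 N) or (value of joint breaker_c above 0.008 m and contact force between anything else and circuit_c below 0.3 N) or (value of joint breaker_d above 0.008 m and contact force between anything else and circuit_d below 0.3 N)) and value of joint each of toggle_a, toggle_b, toggle_c, toggle_d below 0.2 rad), for 0.2 s.
At the end, for the whole second after the job is handed in: One breaker is in and stays in (8 mm or more), its own toggle is on (0.75 rad or more), the other three breakers are out (3 mm or less) and the other three toggles off (0.2 rad or less); the stop button is not pressed and each of the other things is within 30 mm of where it started (((value of joint breaker_a above 0.008 m and value of joint toggle_a above 0.75 rad and value of joint each of toggle_b, toggle_c, toggle_d below 0.2 rad and value of joint each of breaker_b, breaker_c, breaker_d below 0.003 m) or (value of joint breaker_b above 0.008 m and value of joint toggle_b above 0.75 rad and value of joint each of toggle_a, toggle_c, toggle_d below 0.2 rad and value of joint each of breaker_a, breaker_c, breaker_d below 0.003 m) or (value of joint breaker_c above 0.008 m and value of joint toggle_c above 0.75 rad and value of joint each of toggle_a, toggle_b, toggle_d below 0.2 rad and value of joint each of breaker_a, breaker_b, breaker_d below 0.003 m) or (value of joint breaker_d above 0.008 m and value of joint toggle_d above 0.75 rad and value of joint each of toggle_a, toggle_b, toggle_c below 0.2 rad and value of joint each of breaker_a, breaker_b, breaker_c below 0.003 m)) and distance of each of rib, plate_1, plate_2, plate_3, jar, scraper from where it was at the start of the episode below 0.03 m and value of joint main_stop below 0.002 m); the robot touches nothing.
It fails at once if a breaker or toggle loaded with more than 18 N (contact force between anything else and circuit_a above 18 N or contact force between anything else and circuit_b above 18 N or contact force between anything else and circuit_c above 18 N or contact force between anything else and circuit_d above 18 N).
It fails at once if a worn breaker plunger pushed to its bottom (down more than 13 mm) (value of joint any of breaker_a, breaker_b, breaker_c, breaker_d above 0.013 m).
It fails at once if a toggle put on (over 0.6 rad) whose breaker is not in ((value of joint toggle_a above 0.6 rad and value of joint breaker_a below 0.006 m) or (value of joint toggle_b above 0.6 rad and value of joint breaker_b below 0.006 m) or (value of joint toggle_c above 0.6 rad and value of joint breaker_c below 0.006 m) or (value of joint toggle_d above 0.6 rad and value of joint breaker_d below 0.006 m)).
It fails at once if the stop button pressed more than 3 mm (value of joint main_stop above 0.003 m).
It fails at once if a bystander moved more than 30 mm (distance of any of rib, plate_1, plate_2, plate_3, jar, scraper from where it was at the start of the episode above 0.03 m).
It also fails if it takes over 72 s, if anything falls off the work surface, if the arm or the gripper's body presses on something with over 40 N, if the wrist force passes 120 N, or if a joint passes its speed limit or range.

### The arm

A 7-joint arm with a two-finger parallel gripper is mounted at the origin on the work surface. World frame = base frame: x ahead of the robot, y to its left, z up, the work surface at z = 0. Lengths are in mm, angles in rad, forces in N, time in s.
With the tool pointing down it reaches from about 425 to 950 mm from the base axis. Payload 4.7 kg.
Tool frame: the origin (TCP) lies midway between the tips of the shut fingers; the grasp point (between the pads) lies 19 mm behind it; z points along the fingers, y is the line along which they close (so a half turn about z gives the same grasp; the last joint's range is limited). The gripper opens to 85 mm and grips with 20 to 120 N. Pads are 22 mm wide; open, the fingers measure 114 mm over their backs; the gripper's body (76 mm by 85 mm) begins 54 mm behind the grasp point. The pads swing forward as they close: fully open they stand 13 mm farther back than shut.
Start: joints at [-1.173, 0.469, -0.049, 1.532, 0.024, 1.141, -0.082], TCP at [279.386, 614.485, 231.335] pointing down, gripper open.
Joint ranges: [-2.59, 2.59], [-0.33, 1.99], [-1.39, 1.29], [0.1, 2.45], [-1.04, 4.18], [0.21, 1.99], [-2.66, 2.66]. Speed limits (rad/s): [2.57, 2.57, 3.14, 3.14, 3.14, 3.14, 3.14].

### API

Orientations are given as [roll, pitch, yaw] about the fixed x, y, z axes, in that order (R = Rz(yaw) Ry(pitch) Rx(roll)).
In Python, from plant import env, cams gives the robot as it stands.
- The arm moves only by the shell command python3 -m creep 'ROWS' [OPENING] [FORCE]. ROWS is JSON, a list of rows, each a list of 2 entries, a list of its own where there are three numbers: the shift along the world's x, y, z in cm, then the turn about the world's z in degrees. A call has 1 to 20 rows; each row shifts and turns the commanded pose from where the row before left it; what a row does not reach is not made up. A row lasts 1/10 s, in which the tool goes at most 50 mm and 8.59 degrees, less where a joint would pass 70% of its speed; a pose out of reach is approached as far as the arm can. A call with a gripper value outside its range is refused whole. OPENING is the finger opening in cm, from 0 to 8.54, set as the call begins (- or left out, the last holds). The fingers move at their own pace and stop on an object; FORCE is the grip in N (left out, the last holds). Time passes only in rows, so rows that do not move let the fingers close. It gives the time, the measured TCP pose, the force, the opening and the grip force at its end, in the units of the state.
- env.get_state(): the state, without advancing time (a new reading comes with each control period).
- cams.get_image(name): name is "scene" or "side" or "wrist"; returns the picture (420x560x3 uint8, red, green, blue); there is no depth.
- cams.get_calibration(name): a dict with "K" (3x3 intrinsics, pixels), "dist" ([k1, k2, p1, p2, k3] as OpenCV has them; the pictures are not rectified), "R" (3x3) and "t" (3): a world point X has camera coordinates R X + t; the wrist camera has in their place "T_tool_cam" (4x4, takes a point from camera to tool coordinates, whose origin is the TCP and whose axes are the flange's). Camera axes: x right, y down, z forward; pixel columns grow to the right and rows downward; lengths in mm; the calibration is good to about 2 mm. A picture is of the moment at which its call begins: read the wrist's pose just before it. get_calibration takes no time and is no camera call.
- env.finish_job(): hands the job in; it is judged then, once.
The state is a dict: "time_s": time; "joint_positions": joint angles; "joint_vel": joint speeds; "joint_torque": joint torques, N m; "tool_pos": TCP position; "tool_rot": TCP orientation; "contact_force": force on the tool from outside, world axes, zero at the start; "torque": the same for the moment, N m; "grip_width": finger opening in mm; "gripper_force": force on a finger pad.
Only numpy, scipy, OpenCV 4.12 (cv2) and the standard library are available. Lean on these libraries where they do the work, as an engineer would, in place of code of your own. Each camera call takes 0.05 s, during which the arm holds its last target. There are 200 camera calls.

## Working session

There is one attempt and no reset: what is moved stays moved. The work goes in short steps, Python scripts to look and compute and a shell command to move; the robot and the scene stay as the last step left them, time stands still between calls to the robot, and variables do not carry over. Pictures are saved under pics/ and viewed, at most 10 in all, crops included, and the job is handed in when it is done.

```bash
mkdir -p pics; ls
python3 - <<'E'
from plant import env,cams
import cv2,numpy as np
s=env.get_state()
print({k:np.round(v,3).tolist() for k,v in s.items()})
for n in ("scene","side"):
    cv2.imwrite(f"pics/{n}0.png",cams.get_image(n)[:,:,::-1])
    c=cams.get_calibration(n); print(n,{k:np.round(v,3).tolist() for k,v in c.items()})
print(cams.get_calibration("wrist"))
E
```

```text
pics
{'time_s': 0.0, 'joint_positions': [-1.173, 0.469, -0.049, 1.534, 0.024, 1.141, -0.082], 'joint_vel': [-0.001, -0.0, -0.001, 0.0, 0.001, -0.001, 0.001], 'joint_torque': [-0.0, -51.031, -0.047, -23.771, 0.011, 0.008, -0.0], 'tool_pos': [279.184, 613.891, 230.233], 'tool_rot': [-3.14, 0.0, 2.715], 'contact_force': [0.521, 0.578, -0.315], 'torque': [0.037, -0.037, 0.005], 'gripper_force': 0.0, 'grip_width': 85.578}
scene {'K': [[463.201, 0.0, 273.862], [0.0, 463.201, 207.604], [0.0, 0.0, 1.0]], 'dist': [0.027, 0.0, 0.0, 0.0, 0.0], 'R': [[-0.827, 0.562, -0.011], [0.496, 0.72, -0.485], [-0.265, -0.406, -0.875]], 't': [467.747, -235.747, 1764.988]}
side {'K': [[509.35, 0.0, 273.64], [0.0, 509.35, 209.039], [0.0, 0.0, 1.0]], 'dist': [-0.133, 0.0, 0.0, 0.0, 0.0], 'R': [[0.836, -0.549, 0.004], [-0.279, -0.43, -0.859], [0.473, 0.717, -0.513]], 't': [-458.173, 225.916, 1246.692]}
{'K': array([[307.02575102,   0.        , 275.12563107],
       [  0.        , 307.02575102, 205.41692648],
       [  0.        ,   0.        ,   1.        ]]), 'dist': array([-0.07109408,  0.        ,  0.        ,  0.        ,  0.        ]), 'T_tool_cam': array([[-4.38108224e-04, -9.63529640e-01, -2.67601273e-01,
         6.95981353e+01],
       [ 9.99999880e-01, -4.81003825e-04,  9.47427124e-05,
        -1.72701214e-02],
       [-2.20004647e-04, -2.67601200e-01,  9.63529735e-01,
        -1.42564471e+02],
       [ 0.00000000e+00,  0.00000000e+00,  0.00000000e+00,
         1.00000000e+00]])}
```

View pics/scene0.png

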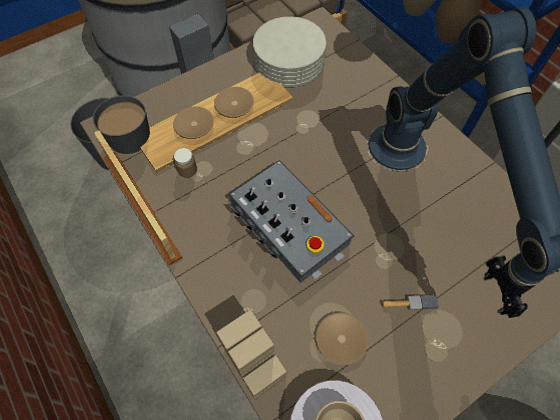

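View pics/side0.png

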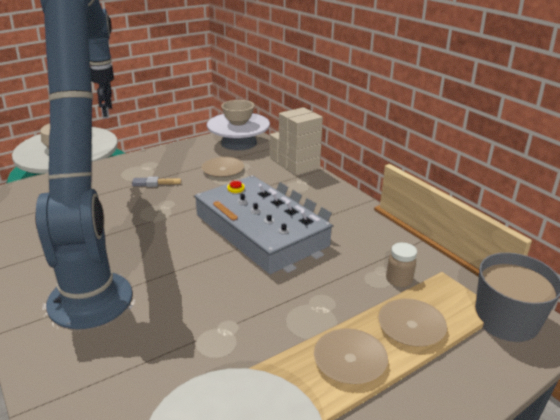

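Scene picture: box in the middle, red stop at (315,243), plungers at about (269,182), (281,195), (293,208), (306,220), toggles behind them at (251,195)…(288,235), rib at (319,208). Side picture: stop (236,187), plungers (242,197), (255,207), (269,218), (284,228).

```bash
cat > h.py <<'E'
import cv2,numpy as np
from plant import env,cams
from scipy.spatial.transform import Rotation as Ro
def pose(n,s=None):
    c=cams.get_calibration(n)
    if n!="wrist": return c,c["R"].T,-c["R"].T@c["t"]
    T=np.eye(4);T[:3,:3]=Ro.from_euler("xyz",s["tool_rot"]).as_matrix();T[:3,3]=s["tool_pos"]
    T=T@c["T_tool_cam"];return c,T[:3,:3],T[:3,3]
def ray(n,uv,s=None):
    c,R,o=pose(n,s)
    p=cv2.undistortPoints(np.array([[uv]],float),c["K"],c["dist"])[0,0]
    d=R@np.array([p[0],p[1],1]);return o,d/np.linalg.norm(d)
def onz(r,z): o,d=r;return o+d*(z-o[2])/d[2]
def tri(*rs):
    A=[np.eye(3)-np.outer(d,d) for o,d in rs]
    X=np.linalg.solve(sum(A),sum(a@o for a,(o,d) in zip(A,rs)))
    return X,[round(float(np.linalg.norm(a@(X-o))),1) for a,(o,d) in zip(A,rs)]
E
python3 - <<'E'
from h import *
np.set_printoptions(precision=1,suppress=True)
for n in("scene","side"):
    im=cv2.imread(f"pics/{n}0.png").astype(int);b,g,r=im[...,0],im[...,1],im[...,2]
    m=((r>150)&(g<60)&(b<60)).astype(np.uint8)
    k,l,st,ce=cv2.connectedComponentsWithStats(m)
    for i in range(1,k):
        if st[i,4]>30: print(n,st[i],ce[i])
S=[(315,243),(269,182),(281,195),(293,208),(306,220)]
D=[(236,187),(284,228),(269,218),(255,207),(242,197)]
for a,b in zip(S,D): print(tri(ray("scene",a),ray("side",b)),onz(ray("scene",a),97),onz(ray("side",b),97))
E
```

```text
scene [310 238  11  10  88] [315.1 242.3]
side [231 182  10   6  49] [235.3 184.2]
(array([525.7, 178. ,  83. ]), [0.8, 0.8]) [530.9 182.2  97. ] [512.6 155.7  97. ]
(array([518.7, -96.3,  83.2]), [0.5, 0.5]) [523.7 -89.3  97. ] [ 506.1 -113.5   97. ]
(array([513.5, -30.3,  82.5]), [1.0, 1.0]) [519.3 -23.8  97. ] [500.  -49.4  97. ]
(array([509.6,  36.1,  86.4]), [2.1, 2.1]) [515.   39.6  97. ] [498.7  22.1  97. ]
(array([502.6,  98.8,  91.9]), [1.8, 1.8]) [506.   99.9  97. ] [496.8  92.1  97. ]
```

```bash
python3 -m creep '[[[1.4,-3.6,0],1.8],[[1.4,-3.6,0],1.8],[[1.4,-3.6,0],1.8],[[1.4,-3.6,0],1.8],[[1.4,-3.6,0],1.8],[[1.4,-3.6,0],1.8],[[1.4,-3.6,0],1.8],[[1.4,-3.6,0],1.8],[[1.4,-3.6,0],1.8],[[1.4,-3.6,0],1.8],[[1.4,-3.6,0],1.8],[[1.4,-3.6,0],1.8],[[1.4,-3.6,0],1.8],[[1.4,-3.6,0],1.8],[[1.4,-3.6,0],1.8],[[1.4,-3.6,0],1.8],[[0,0,0],0],[[0,0,0],0],[[0,0,0],0]]' 0
python3 - <<'E'
from h import *
import pickle
s=env.get_state();im=cams.get_image("wrist");pickle.dump(s,open("w1.pkl","wb"));cv2.imwrite("pics/w1.png",im[:,:,::-1]);print(s["tool_pos"],s["tool_rot"],s["time_s"])
E
```

```text
time_s: 2.0
tool_pos: [502.9, 39.7, 231.0]
tool_rot: [3.141, -0.001, -3.064]
contact_force: [0.2, -0.4, 0.8]
grip_width: -0.3
gripper_force: 0.0
[502.85700102  39.68314024 231.02541622] [ 3.14096258e+00 -9.03916080e-04 -3.06413306e+00] 2.0
```

View pics/w1.png

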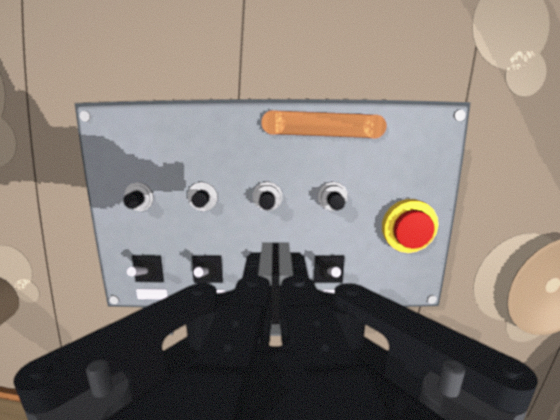

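Wrist picture 1: plunger tops at about (134,200), (201,198), (267,201), (336,201); toggle tips at (136,271), (202,272), (335,271) with the third hidden by the fingers; corner screws at (84,117), (460,115), (432,300), (113,300).

```bash
python3 -m creep '[[[-1,-3,0],0],[[-1,-3,0],0],[[-1,-3,0],0],[[-1,-2,0],0],[[0,0,0],0],[[0,0,0],0],[[0,0,0],0]]' 0
python3 - <<'E'
from h import *
import pickle
s=env.get_state();im=cams.get_image("wrist");pickle.dump(s,open("w2.pkl","wb"));cv2.imwrite("pics/w2.png",im[:,:,::-1]);print(s["tool_pos"],s["tool_rot"],s["time_s"])
for f in("w1","w2"):
    im=cv2.imread(f"pics/{f}.png");g=im.max(2)
    m=(g<40).astype(np.uint8);k,l,st,ce=cv2.connectedComponentsWithStats(m)
    for i in range(1,k):
        if 60<st[i,4]<3000: print(f,st[i],ce[i].round(1))
    m=(im.min(2)>195).astype(np.uint8);k,l,st,ce=cv2.connectedComponentsWithStats(m)
    for i in range(1,k):
        if 15<st[i,4]<400: print(f,"white",st[i],ce[i].round(1))
E
```

```text
time_s: 2.75
tool_pos: [463.9, -69.7, 231.4]
tool_rot: [3.141, 0.0, -3.063]
contact_force: [-0.3, 0.0, 0.3]
grip_width: 0.4
gripper_force: 0.0
[463.89927138 -69.71731688 231.373044  ] [ 3.14107851e+00  3.25121511e-04 -3.06257588e+00] 2.75
w1 [125 191  18  16 196] [133.6 198.4]
w1 [133 256  30  25 346] [149.1 266.4]
w1 [193 256  29  25 329] [208.3 266.3]
w1 white [455 109  11  12  97] [460.1 114.9]
w1 white [ 80 111   9  11  74] [ 83.9 115.7]
w1 white [191 183  26  28 246] [206.4 193.9]
w1 white [260 183  22  25 183] [273.3 191.7]
w1 white [327 182  21  17 146] [338.5 188.8]
w1 white [136 194  16  17  83] [144.6 202.9]
w1 white [326 206   5   4  17] [327.7 207.7]
w1 white [126 267  10  10  71] [130.7 271.4]
w1 white [194 268   9   9  63] [198.2 271.8]
w1 white [332 268   8   9  59] [335.5 271.9]
w1 white [136 289  32  11 305] [151.  293.6]
w1 white [324 289  10   3  22] [329. 290.]
w1 white [110 297   8   7  46] [113.4 300.1]
w1 white [429 296   8   8  46] [432.2 299.3]
w2 [365 238  13  13  81] [369.7 242.3]
w2 [428 238  13  14  98] [433.  243.1]
w2 white [191 159  10  10  84] [195.6 163.5]
w2 white [544 161   9  10  67] [548.4 165.9]
w2 white [427 227  18  14 104] [436.5 232.9]
w2 white [236 228  23  23 186] [249.6 236.2]
w2 white [297 228  25  21 171] [311.7 234.3]
w2 white [365 228  18  15 115] [375.2 233.7]
w2 white [295 246   8   7  27] [298.1 248.7]
w2 white [425 249   7   5  19] [427.6 251.2]
w2 white [433 308   8   9  59] [436.7 312.2]
w2 white [365 326  10   9  70] [368.8 330.7]
w2 white [505 328   7   6  32] [508.1 330.3]
```

View pics/w2.png

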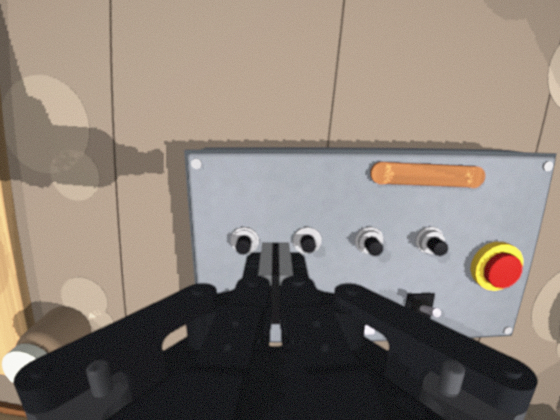

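Wrist picture 2: plunger tops at about (243,245), (308,244), (374,248), (438,248); corner screws at (196,164), (548,166), (508,330).

Run:
```python
from h import *
import pickle
np.set_printoptions(precision=1,suppress=True)
s1,s2=[pickle.load(open(f,"rb")) for f in("w1.pkl","w2.pkl")]
W1=[(83.9,115.7),(460.1,114.9),(432.2,299.3),(113.4,300.1)]
W2=[(195.6,163.5),(548.4,165.9),(508.1,330.3)]
for a,b in zip(W1,W2): print("screw tri",tri(ray("wrist",a,s1),ray("wrist",b,s2)))
P=np.array([onz(ray("wrist",a,s1),75) for a in W1]);Q=np.array([onz(ray("wrist",a,s2),75) for a in W2])
print(P,Q)
c=P.mean(0); e=P[1]-P[0]+P[2]-P[3]; yaw=np.arctan2(-e[0],e[1]); e2=Q[1]-Q[0]
print("centre",c,"yaw",yaw,np.arctan2(-e2[0],e2[1]),"sizes",np.linalg.norm(P[1]-P[0]),np.linalg.norm(P[2]-P[1]), "c2",(Q[0]+Q[2])/2)
T1=[(134,199),(201,198),(267,201),(336,201)];T2=[(243,245),(308,244),(374,248),(438,248)]
R=Ro.from_euler("z",yaw).as_matrix()
for i in range(4):
    X=c+R@np.array([-20,-135+65*i,0]); print("plunger",X,"tri",tri(ray("wrist",T1[i],s1),ray("wrist",T2[i],s2)),"toggle",c+R@np.array([60,-135+65*i,0]))
ims=[]
for f,s,T in(("w1",s1,T1),("w2",s2,T2)):
    im=cv2.imread(f"pics/{f}.png")
    x0,y0=int(T[0][0])-25,int(T[0][1])-35
    ims.append(cv2.resize(im[y0:y0+70,x0:x0+245],None,fx=3.2,fy=3.2,interpolation=cv2.INTER_CUBIC)); print(f,x0,y0)
cv2.imwrite("pics/crop.png",np.vstack(ims))
```

```text
screw tri (array([ 440.8, -148.1,   76.9]), [0.1, 0.1])
screw tri (array([412.4, 211.6,  76.7]), [0.1, 0.1])
screw tri (array([612. , 227.2,  76.6]), [0.1, 0.1])
[[ 440.7 -149.2   75. ]
 [ 412.2  212.6   75. ]
 [ 612.9  228.3   75. ]
 [ 641.7 -133.1   75. ]] [[ 441.1 -148.6   75. ]
 [ 412.6  213.2   75. ]
 [ 613.3  228.9   75. ]]
centre [526.9  39.6  75. ] yaw 0.0790820239369595 0.07876540021686212 sizes 363.00645328566185 201.31794602045414 c2 [527.2  40.1  75. ]
plunger [517.6 -96.5  75. ] tri (array([517.4, -96.7,  87.3]), [0.5, 0.5]) toggle [597.4 -90.2  75. ]
plunger [512.5 -31.7  75. ] tri (array([512.1, -31.2,  84.8]), [0.6, 0.6]) toggle [592.2 -25.4  75. ]
plunger [507.3  33.1  75. ] tri (array([507.5,  33.2,  94.8]), [0.5, 0.5]) toggle [587.1  39.4  75. ]
plunger [502.2  97.9  75. ] tri (array([502. ,  97.4,  97.1]), [0.6, 0.6]) toggle [582.  104.2  75. ]
w1 109 164
w2 218 210
```

View pics/crop.png

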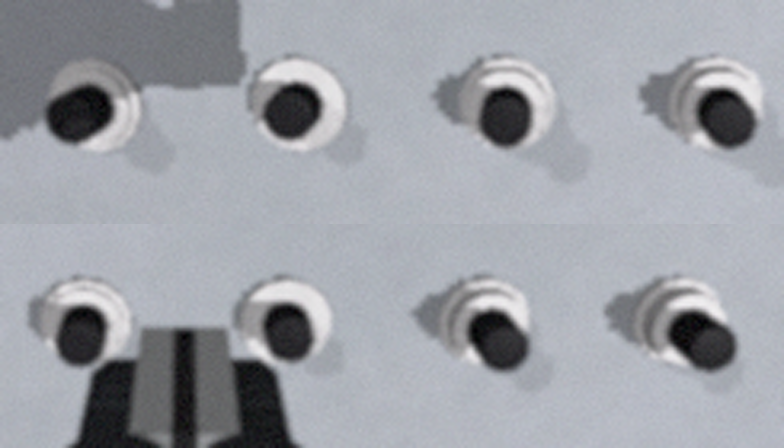

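Crop: tops at w1 (131.5,200.6), (199.6,199), (266.5,201.5), (337.8,202) and w2 (242.7,247.5), (309,245), (375.2,248.4), (441.4,249). The plunger axes from the screws and from triangulation agree within 1 mm, and the sizes fit. Moving above the first plunger.

```bash
python3 -m creep '[[[0.9,-0.45,-1.9],0],[[0.9,-0.45,-1.9],0],[[0.9,-0.45,-1.9],0],[[0.9,-0.45,-1.9],0],[[0.9,-0.45,-1.9],0],[[0.9,-0.45,-1.9],0],[[0,0,0],0],[[0,0,0],0],[[0,0,0],0],[[0,0,0],0]]' 0
python3 - <<'E'
from h import *
import pickle
s1,s2=[pickle.load(open(f,"rb")) for f in("w1.pkl","w2.pkl")]
for a,b in zip([(131.5,200.6),(199.6,199),(266.5,201.5),(337.8,202)],[(242.7,247.5),(309,245),(375.2,248.4),(441.4,249)]): print(tri(ray("wrist",a,s1),ray("wrist",b,s2)))
E
```

```text
time_s: 3.8
tool_pos: [517.7, -98.1, 118.4]
tool_rot: [3.141, 0.002, -3.065]
contact_force: [0.5, 0.5, -0.0]
grip_width: -0.2
gripper_force: 0.0
(array([517.34876491, -96.42033658,  93.52536101]), [0.5, 0.5])
(array([511.23690288, -31.10077542,  90.49316118]), [0.1, 0.1])
(array([506.69424511,  32.89642807,  98.5486712 ]), [0.2, 0.2])
(array([501.43746421,  98.27443789, 101.59339141]), [0.3, 0.3])
```

```bash
python3 -m creep '[[[0,0.1,-0.6],0],[[0,0,-0.6],0],[[0,0,-0.6],0],[[0,0,-0.1],0],[[0,0,-0.1],0],[[0,0,-0.1],0],[[0,0,0],0],[[0,0,0],0]]' 0; python3 -m creep '[[[0,0,-0.1],0],[[0,0,-0.1],0],[[0,0,0],0],[[0,0,0],0]]' 0;  python3 -m creep '[[[0,0,-0.1],0],[[0,0,0],0],[[0,0,0],0]]' 0
```

```text
time_s: 4.6
tool_pos: [517.5, -97.5, 96.4]
tool_rot: [3.142, 0.0, -3.066]
contact_force: [-0.2, 0.1, -0.2]
grip_width: 0.4
gripper_force: 0.0
time_s: 5.0
tool_pos: [517.6, -97.5, 94.4]
tool_rot: [-3.142, 0.0, -3.066]
contact_force: [0.1, -0.0, 1.4]
grip_width: -0.2
gripper_force: 0.5
time_s: 5.3
tool_pos: [517.6, -97.6, 93.4]
tool_rot: [-3.142, 0.0, -3.066]
contact_force: [0.5, -0.3, 1.5]
grip_width: -0.2
gripper_force: 0.6
```

```bash
for i in 1; do python3 -m creep '[[[0,0,-0.05],0],[[0,0,-0.05],0],[[0,0,0],0]]' 0|grep -E "tool_pos|contact";python3 -m creep '[[[0,0,-0.05],0],[[0,0,-0.05],0],[[0,0,0],0]]' 0|grep -E "tool_pos|contact"; done
```

```text
tool_pos: [517.6, -97.6, 92.3]
contact_force: [0.9, 0.4, 1.1]
tool_pos: [517.6, -97.6, 91.4]
contact_force: [1.4, -0.8, 2.1]
```

```bash
python3 -m creep '[[[0,0,-0.05],0],[[0,0,-0.05],0],[[0,0,0],0]]' 0|grep -E "tool_pos|contact";python3 -m creep '[[[0,0,-0.05],0],[[0,0,-0.05],0],[[0,0,0],0]]' 0|grep -E "tool_pos|contact"; python3 -m creep '[[[0,0,-0.05],0],[[0,0,-0.05],0],[[0,0,0],0]]' 0|grep -E "tool_pos|contact"
```

```text
tool_pos: [517.6, -97.5, 90.4]
contact_force: [1.4, 0.0, 1.4]
tool_pos: [517.5, -97.5, 89.3]
contact_force: [1.2, -0.8, 2.6]
tool_pos: [517.5, -97.5, 88.3]
contact_force: [1.0, -0.1, 2.7]
```

Soft at 6–7 mm, so it is worn; release and go to the second.

```bash
python3 -m creep '[[[0,0,0.5],0],[[0,0,1.0],0],[[0,0,1.5],0],[[-0.1,1.3,0],0],[[-0.1,1.3,0],0],[[-0.1,1.3,0],0],[[-0.1,1.3,0],0],[[-0.1,1.3,0],0],[[0,0,0],0],[[0,0,0],0],[[0,0,-0.6],0],[[0,0,-0.7],0],[[0,0,-0.6],0],[[0,0,-0.1],0],[[0,0,-0.1],0],[[0,0,0],0],[[0,0,0],0]]' 0|grep -E "tool_pos|contact"
python3 -m creep '[[[0,0,-0.05],0],[[0,0,-0.05],0],[[0,0,0],0]]' 0|grep -E "tool_pos|contact"
python3 -m creep '[[[0,0,-0.05],0],[[0,0,-0.05],0],[[0,0,0],0]]' 0|grep -E "tool_pos|contact"
python3 -m creep '[[[0,0,-0.05],0],[[0,0,-0.05],0],[[0,0,0],0]]' 0|grep -E "tool_pos|contact"
python3 -m creep '[[[0,0,-0.05],0],[[0,0,-0.05],0],[[0,0,0],0]]' 0|grep -E "tool_pos|contact"
```

```text
tool_pos: [512.6, -32.5, 97.5]
contact_force: [0.1, -0.4, 0.6]
tool_pos: [512.4, -32.5, 96.4]
contact_force: [0.3, -0.3, 0.1]
tool_pos: [512.3, -32.5, 95.3]
contact_force: [0.4, 0.1, -0.2]
tool_pos: [512.3, -32.5, 94.2]
contact_force: [-0.5, -0.0, 0.8]
tool_pos: [512.3, -32.5, 93.3]
contact_force: [0.1, 0.1, 0.6]
```

```bash
python3 -m creep '[[[0,0,-0.05],0],[[0,0,-0.05],0],[[0,0,0],0]]' 0|grep -E "tool_pos|contact"
python3 -m creep '[[[0,0,-0.05],0],[[0,0,-0.05],0],[[0,0,0],0]]' 0|grep -E "tool_pos|contact"
python3 -m creep '[[[0,0,-0.05],0],[[0,0,-0.05],0],[[0,0,0],0]]' 0|grep -E "tool_pos|contact"
```

```text
tool_pos: [512.4, -32.5, 92.4]
contact_force: [-0.1, 0.8, 1.6]
tool_pos: [512.4, -32.5, 91.4]
contact_force: [0.1, -0.7, 1.9]
tool_pos: [512.4, -32.5, 90.3]
contact_force: [0.2, 0.6, 1.8]
```

```bash
python3 -m creep '[[[0,0,-0.05],0],[[0,0,-0.05],0],[[0,0,0],0]]' 0|grep -E "tool_pos|contact"
```

```text
tool_pos: [512.4, -32.5, 89.3]
contact_force: [0.1, 0.5, 1.5]
```

```bash
python3 -m creep '[[[0,0,-0.05],0],[[0,0,-0.05],0],[[0,0,0],0]]' 0|grep -E "tool_pos|contact"
python3 -m creep '[[[0,0,-0.05],0],[[0,0,-0.05],0],[[0,0,0],0]]' 0|grep -E "tool_pos|contact"
python3 -m creep '[[[0,0,-0.05],0],[[0,0,-0.05],0],[[0,0,0],0]]' 0|grep -E "tool_pos|contact"
```

```text
tool_pos: [512.4, -32.5, 88.3]
contact_force: [-1.5, 0.8, 2.2]
tool_pos: [512.4, -32.5, 87.3]
contact_force: [-0.8, -0.4, 2.6]
tool_pos: [512.4, -32.5, 86.3]
contact_force: [-0.3, 0.9, 3.0]
```

Worn too (3 N at about 6.5 mm). Third plunger.

```bash
python3 -m creep '[[[0,0,0.5],0],[[0,0,1.3],0],[[0,0,1.6],0],[[-0.1,1.3,0],0],[[-0.1,1.3,0],0],[[-0.1,1.3,0],0],[[-0.1,1.3,0],0],[[-0.1,1.3,0],0],[[0,0.05,0],0],[[0,0,0],0],[[0,0,-0.5],0],[[0,0,-0.5],0],[[0,0,-0.5],0],[[0,0,-0.1],0],[[0,0,0],0],[[0,0,0],0]]' 0|grep -E "tool_pos|contact"
python3 -m creep '[[[0,0,-0.05],0],[[0,0,-0.05],0],[[0,0,0],0]]' 0|grep -E "tool_pos|contact"
python3 -m creep '[[[0,0,-0.05],0],[[0,0,-0.05],0],[[0,0,0],0]]' 0|grep -E "tool_pos|contact"
python3 -m creep '[[[0,0,-0.05],0],[[0,0,-0.05],0],[[0,0,0],0]]' 0|grep -E "tool_pos|contact"
python3 -m creep '[[[0,0,-0.05],0],[[0,0,-0.05],0],[[0,0,0],0]]' 0|grep -E "tool_pos|contact"
```

```text
tool_pos: [507.5, 32.9, 104.3]
contact_force: [0.7, -0.0, -0.4]
tool_pos: [507.4, 33.0, 103.4]
contact_force: [0.2, -0.8, -0.9]
tool_pos: [507.3, 33.0, 102.3]
contact_force: [0.1, 0.8, -0.0]
tool_pos: [507.3, 33.0, 101.2]
contact_force: [0.6, -0.7, 0.8]
tool_pos: [507.4, 33.0, 100.4]
contact_force: [-0.4, -0.1, 0.1]
```

```bash
python3 -m creep '[[[0,0,-0.05],0],[[0,0,-0.05],0],[[0,0,0],0]]' 0|grep -E "tool_pos|contact"
python3 -m creep '[[[0,0,-0.05],0],[[0,0,-0.05],0],[[0,0,0],0]]' 0|grep -E "tool_pos|contact"
python3 -m creep '[[[0,0,-0.05],0],[[0,0,-0.05],0],[[0,0,0],0]]' 0|grep -E "tool_pos|contact"
```

```text
tool_pos: [507.4, 33.0, 99.6]
contact_force: [-0.4, -0.1, 4.8]
tool_pos: [507.5, 33.0, 98.6]
contact_force: [-1.5, 0.3, 6.9]
tool_pos: [507.5, 33.0, 97.7]
contact_force: [-2.7, 0.1, 8.1]
```

The third one hardens: this is the good one. Carry on slowly.

```bash
python3 -m creep '[[[0,0,-0.05],0],[[0,0,-0.05],0],[[0,0,0],0]]' 0|grep -E "tool_pos|contact"
python3 -m creep '[[[0,0,-0.05],0],[[0,0,-0.05],0],[[0,0,0],0]]' 0|grep -E "tool_pos|contact"
```

```text
tool_pos: [507.5, 33.0, 96.7]
contact_force: [-1.3, 0.7, 6.0]
tool_pos: [507.4, 33.0, 95.6]
contact_force: [-2.2, -0.0, 5.1]
```

```bash
python3 -m creep '[[[0,0,-0.05],0],[[0,0,-0.05],0],[[0,0,0],0]]' 0|grep -E "tool_pos|contact"
```

```text
tool_pos: [507.4, 33.0, 94.2]
contact_force: [-0.5, -0.7, 1.9]
```

```bash
python3 -m creep '[[[0,0,-0.05],0],[[0,0,-0.05],0],[[0,0,0],0]]' 0|grep -E "tool_pos|contact"
```

```text
tool_pos: [507.2, 33.0, 92.9]
contact_force: [0.2, 0.4, -0.1]
```

```bash
python3 -m creep '[[[0,0,-0.05],0],[[0,0,0],0],[[0,0,0],0]]' 0|grep -E "tool_pos|contact"
```

```text
tool_pos: [507.3, 33.0, 92.7]
contact_force: [0.1, 0.2, -0.7]
```

```bash
python3 -m creep '[[[0,0,-0.05],0],[[0,0,0],0],[[0,0,0],0]]' 0|grep -E "tool_pos|contact"; python3 -m creep '[[[0,0,0.5],0],[[0,0,1],0],[[-0.5,0,2],0],[[-1.5,0,3],0],[[-2,0,3],0],[[-2,0,2],0],[[0,0,0],0],[[0,0,0],0],[[0,0,0],0]]' 0
python3 - <<'E'
from h import *
import pickle
s=env.get_state();im=cams.get_image("wrist");pickle.dump(s,open("w3.pkl","wb"));cv2.imwrite("pics/w3.png",im[:,:,::-1])
E
```

```text
tool_pos: [507.4, 33.0, 92.3]
contact_force: [0.1, -0.9, 0.2]
time_s: 18.2
tool_pos: [447.6, 33.0, 206.9]
tool_rot: [-3.141, -0.0, -3.066]
contact_force: [-0.3, 0.1, -0.2]
grip_width: -0.1
gripper_force: 0.0
```

View pics/w3.png

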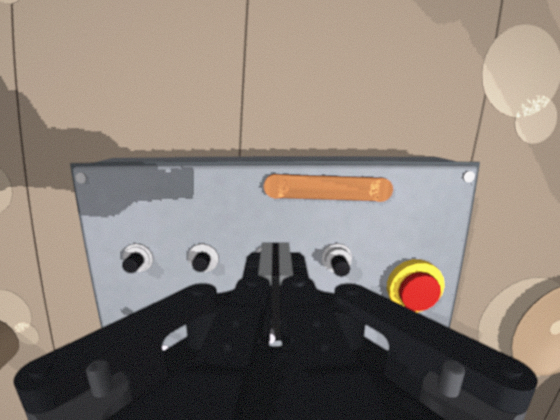

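The wrist picture shows a, b and d standing out at (133,262), (202,262), (341,265); the third is hidden by the fingers, so I'll shift sideways to see it.

```bash
python3 -m creep '[[[0.5,-3,0],0],[[0.5,-3,0],0],[[0.5,-3,0],0],[[0,0,0],0],[[0,0,0],0],[[0,0,0],0]]' 0
python3 - <<'E'
from h import *
s=env.get_state();im=cams.get_image("wrist")[:,:,::-1];c,R,o=pose("wrist",s)
u=cv2.projectPoints(np.array([[507.3,33.1,92.]]),Ro.from_matrix(R.T).as_rotvec(),-R.T@o,c["K"],c["dist"])[0][0,0];print(u)
x,y=map(int,u);cv2.imwrite("pics/w4.png",cv2.resize(im[max(y-80,0):y+120,x-160:x+180],None,fx=2.3,fy=2.3,interpolation=cv2.INTER_CUBIC))
E
```

```text
time_s: 18.85
tool_pos: [462.3, -56.0, 206.6]
tool_rot: [3.141, -0.002, -3.064]
contact_force: [-0.4, 0.3, 0.0]
grip_width: 0.1
gripper_force: 0.0
[366.81258255 257.54289884]
```

View pics/w4.png

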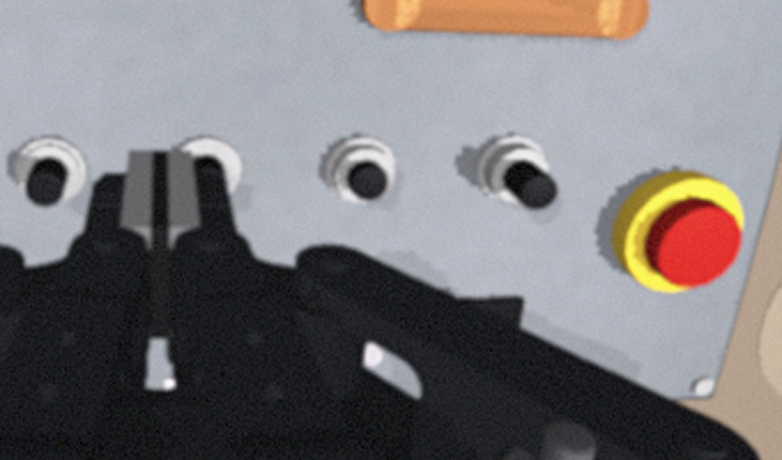

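The third plunger, at (368,180) in the crop, stands clearly short in its bushing while the fourth, at (530,185), is long: it is in. Now to its toggle, lined up between plunger and toggle.

```bash
python3 -m creep '[[[2,2.3,0],0],[[2,2.3,0],0],[[2,2.3,0],0],[[2,2.3,0],0],[[0,0,0],0],[[0,0,0],0],[[0,0,-2],0],[[0,0,-2],0],[[0,0,-2],0],[[0,0,-2],0],[[0,0,-1.5],0],[[0,0,-0.8],0],[[0,0,0],0],[[0,0,0],0],[[0,0,0],0]]' 0
```

```text
time_s: 20.4
tool_pos: [542.9, 34.9, 105.3]
tool_rot: [3.141, 0.002, -3.066]
contact_force: [0.3, -1.4, 0.1]
grip_width: -0.2
gripper_force: 0.0
```

```bash
python3 -m creep '[[[0.1,0.1,-0.2],0],[[0.2,0.02,0],0],[[0.2,0.02,0],0],[[0.2,0.02,0],0],[[0,0,0],0],[[0,0,0],0]]' 0|grep -E "tool_pos|contact"
python3 -m creep '[[[0.1,0.01,0],0],[[0.1,0.01,0],0],[[0.1,0.01,0],0],[[0,0,0],0],[[0,0,0],0]]' 0|grep -E "tool_pos|contact"
```

```text
tool_pos: [549.4, 36.6, 102.3]
contact_force: [-0.6, -0.5, 0.5]
tool_pos: [552.4, 36.9, 102.3]
contact_force: [0.2, 1.0, 0.4]
```

```bash
python3 -m creep '[[[0.1,0.01,0],0],[[0.1,0.01,0],0],[[0.1,0.01,0],0],[[0,0,0],0]]' 0|grep -E "tool_pos|contact"
```

```text
tool_pos: [555.6, 37.2, 102.3]
contact_force: [0.4, -0.6, 0.5]
```

```bash
python3 -m creep '[[[0.1,0.01,0],0],[[0.1,0.01,0],0],[[0.1,0.01,0],0],[[0,0,0],0]]' 0|grep -E "tool_pos|contact"; python3 -m creep '[[[0.1,0.01,0],0],[[0.1,0.01,0],0],[[0.1,0.01,0],0],[[0,0,0],0]]' 0|grep -E "tool_pos|contact"
```

```text
tool_pos: [558.4, 37.5, 102.3]
contact_force: [0.5, -0.0, -0.4]
tool_pos: [561.2, 37.7, 102.3]
contact_force: [-1.8, -0.5, 0.8]
```

```bash
python3 -m creep '[[[0.1,0.01,0],0],[[0.1,0.01,0],0],[[0.1,0.01,0],0],[[0,0,0],0]]' 0|grep -E "tool_pos|contact"
```

```text
tool_pos: [564.6, 38.1, 102.3]
contact_force: [-1.7, -0.7, 0.6]
```

```bash
python3 -m creep '[[[0.1,0.01,0],0],[[0.1,0.01,0],0],[[0.1,0.01,0],0],[[0,0,0],0]]' 0|grep -E "tool_pos|contact"
```

```text
tool_pos: [567.8, 38.4, 102.4]
contact_force: [-1.4, -0.8, 0.8]
```

```bash
python3 -m creep '[[[0.1,0.01,0],0],[[0.1,0.01,0],0],[[0.1,0.01,0],0],[[0,0,0],0]]' 0|grep -E "tool_pos|contact"; python3 -m creep '[[[0.1,0.01,0],0],[[0.1,0.01,0],0],[[0.1,0.01,0],0],[[0,0,0],0]]' 0|grep -E "tool_pos|contact"
```

```text
tool_pos: [570.8, 38.7, 102.4]
contact_force: [0.2, 0.2, 1.3]
tool_pos: [573.7, 39.0, 102.4]
contact_force: [0.3, 0.1, 0.3]
```

```bash
python3 -m creep '[[[0.1,0.01,0],0],[[0.1,0.01,0],0],[[0.1,0.01,0],0],[[0,0,0],0]]' 0|grep -E "tool_pos|contact"
```

```text
tool_pos: [576.6, 39.3, 102.4]
contact_force: [0.4, 0.3, 0.4]
```

```bash
python3 -m creep '[[[-1,-0.1,0],0],[[-1,-0.1,0],0],[[-1,-0.1,0],0],[[0,0,2],0],[[0,0,3],0],[[-1,-1.5,4],0],[[-1,-1.5,3],0],[[-1,-1.5,1],0],[[-1,-1.5,0],0],[[0,-1.5,0],0],[[0,-1.5,0],0],[[0,0,0],0],[[0,0,0],0],[[0,0,0],0]]' 0
python3 - <<'E'
from h import *
s=env.get_state();im=cams.get_image("wrist")[:,:,::-1];cv2.imwrite("pics/w5.png",im)
E
```

```text
time_s: 26.1
tool_pos: [505.8, -52.8, 231.4]
tool_rot: [3.141, -0.002, -3.065]
contact_force: [0.2, 0.1, 0.2]
grip_width: 0.1
gripper_force: 0.0
```

View pics/w5.png

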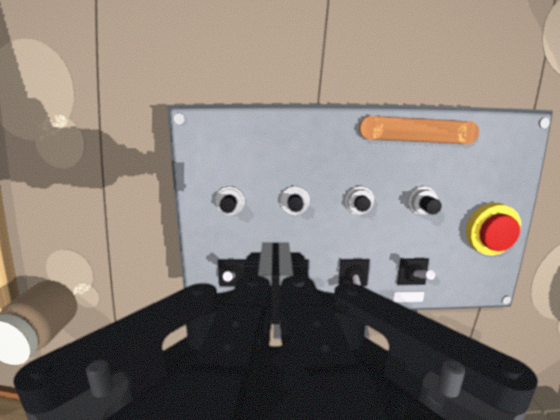

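Wrist picture: the third plunger is in at (360,203), a, b and d are out; toggle d is still off, tip (430,274), and the third's tip has left its off position towards (360,285), half hidden. One last check from farther away.

```bash
python3 -m creep '[[[0,-2,1],0],[[0.5,-3,1],0],[[0.5,-3,1],0],[[0.5,-2,1],0],[[0,0,0],0],[[0,0,0],0],[[0,0,0],0]]' 0
python3 - <<'E'
from h import *
X=np.array([[587.,39,110]])
out=[]
s=env.get_state()
for n in("wrist","scene","side"):
    im=cams.get_image(n)[:,:,::-1];c,R,o=pose(n,s)
    u=cv2.projectPoints(X,Ro.from_matrix(R.T).as_rotvec(),-R.T@o,c["K"],c["dist"])[0][0,0];print(n,u)
    w,h=(190,140) if n=="wrist" else (95,70)
    p=cv2.copyMakeBorder(im,h,h,w,w,cv2.BORDER_CONSTANT);x,y=int(u[0])+w,int(u[1])+h
    out.append(cv2.resize(p[y-h//2:y+h//2,x-w//2:x+w//2],(380,280),interpolation=cv2.INTER_CUBIC))
cv2.imwrite("pics/fin.png",np.vstack([np.hstack(out[:2]),np.hstack([out[2],out[2]*0])]))
E
```

```text
time_s: 26.85
tool_pos: [521.1, -151.8, 271.5]
tool_rot: [3.14, -0.002, -3.063]
contact_force: [0.3, -0.4, 1.1]
grip_width: 0.1
gripper_force: 0.0
wrist [440.41739483 262.24804789]
scene [274.82031502 216.98070584]
side [277.56516557 192.4072979 ]
```

View pics/fin.png

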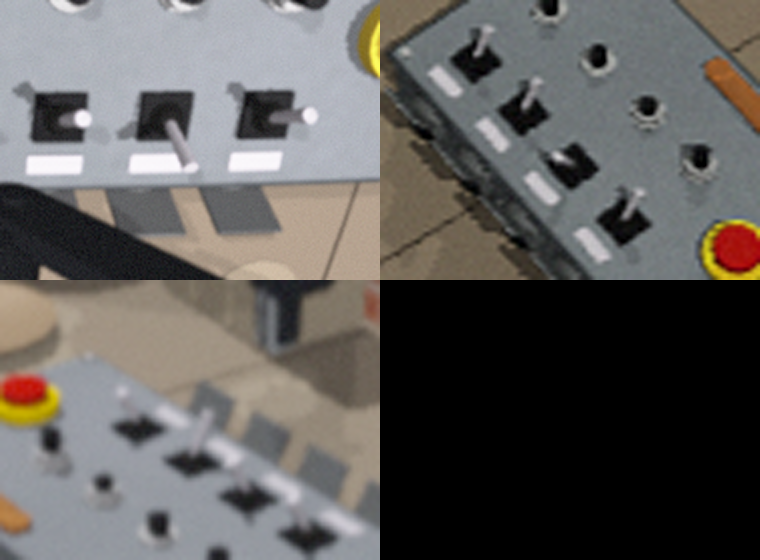

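All three views show the third toggle thrown over (wrist crop tip at (190,165)), the other three toggles still off and the third plunger in. The arm is clear of the box, so I'm handing in.

```bash
python3 -c "
from plant import env
print(env.finish_job())"
```

```text
the job is handed in; nothing more can be done
None
```

I handed the job in at about 27 s: the third breaker along (from the box's −y end) hardened, snapped in and stayed, and its toggle is on. The first two were soft and I let them go at about 6.5 mm; the fourth was never pressed. The other three toggles are off, and neither the stop button nor anything else on the bench was touched.

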